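# Click a dial timer to 25 minutes and stand it by the pearls

## Robot

A 7-joint arm with a two-finger parallel gripper is mounted at the origin on a cart in front of the work surface, level with it; the furniture and walls round the work are solid. World frame = base frame: x ahead of the robot, y to its left, z up, the work surface at z = 0. Lengths are in mm, angles in degrees, forces in N, time in s.
With the tool pointing down it reaches from about 425 to 875 mm from the base axis. Payload 4.7 kg.
Tool frame: the origin (TCP) lies midway between the tips of the shut fingers; the grasp point (between the pads) lies 19 mm behind it; z points along the fingers, y is the line along which they close (so a half turn about z gives the same grasp; the last joint's range is limited). The gripper opens to 87 mm and grips with 3 to 60 N. Pads are 19 mm wide; open, the fingers measure 117 mm over their backs; the gripper's body (75 mm by 190 mm) begins 51 mm behind the grasp point.
Start: joints at [-67.145, 18.392, -4.016, 83.108, 1.295, 78.541, -3.26], TCP at [244.021, 602.478, 222.587] pointing down, gripper open.
Joint ranges: [-163.93, 163.93], [-17.29, 119.83], [-79.2, 71.16], [3.27, 140.29], [-89.18, 269.18], [5.43, 117.66], [-154.24, 154.24]. Speed limits (degrees/s): [147.25, 147.25, 180, 180, 180, 180, 180].

## Interface

Orientations are given as [roll, pitch, yaw] about the fixed x, y, z axes, in that order (R = Rz(yaw) Ry(pitch) Rx(roll)).
In Python, from station import bot gives the robot as it stands.
- The arm moves only by the tool play_rows, never from a script. Its argument "increments" is one flat list of numbers, 7 for each row, row after row: the opening, from 0 (shut) to 1 (fully open), then the shift along the tool's x, y, z in mm, then the turn, a rotation vector about the tool's x, y, z in rad. A call has 1 to 8 rows; each row shifts and turns the commanded pose from where the row before left it, along the tool's axes as they then stand; what a row does not reach is not made up. A row lasts 1/8 s, in which the tool goes at most 62.5 mm and 10.7 degrees, less where a joint would pass 70% of its speed; a pose out of reach is approached as far as the arm can. A call is refused whole if a number of a shift passes 62.5 or a number of a turn 0.188, either way. A call with a gripper value outside its range is refused whole. The fingers move at their own pace and stop on an object; "squeeze" is the grip in N (left out, the last holds). Time passes only in rows, so rows that do not move let the fingers close. It gives the time, the measured TCP pose, the force, the opening and the grip force at its end, in the units of the state.
- bot.observe(): the state, without advancing time (a new reading comes with each control period).
- bot.capture(name): name is "scene" or "top" or "wrist"; returns a dict with "color" (384x512x3 uint8, red, green, blue), "z_map" (384x512 float32, mm along the optical axis (not along the pixel's ray), 0 where there is no reading), "fx", "fy", "cx", "cy" (pixels), "cam_to_world" (4x4, takes a point from camera to world coordinates). Camera axes: x right, y down, z forward; pixel columns grow to the right and rows downward; lengths in mm; the calibration is good to about 2 mm. The wrist camera is an equidistant fisheye: a pixel r from the principal point sees the ray r / f radians off the axis. A picture is of the moment at which its call begins.
- bot.close_job(): hands the job in; it is judged then, once.
The state is a dict: "clock": time; "joint_pos": joint angles; "qvel": joint speeds; "effort": joint torques, N m; "position": TCP position; "orientation": TCP orientation; "ft_force": force on the tool from outside, world axes, zero at the start; "moment": the same for the moment, N m; "grip_width": opening from 0.0 (shut) to 1.0 (fully open); "grasp_force": force on a finger pad.
Only numpy, scipy, OpenCV 4.12 (cv2) and the standard library are available. Lean on these libraries where they do the work, as an engineer would, in place of code of your own. Each camera call takes 0.05 s, during which the arm holds its last target. There are 200 camera calls.

## Task

The dark pearls need 25 minutes. Lay the standing dial timer on its back on the counter and let go of it so that it can be set, turn its knob clockwise click by click (5 minutes a click, the red mark is zero) until it rests at 25, and let go of the knob. Then stand the timer upright again on its bottom edge, close in front of the tub of dark pearls and squarely before it, its dial turned to the front of the counter (a slant is fine), without shifting the tubs.

Things in the scene. Friction and masses are not known exactly. Their poses are not given: they have to be found in the camera images.
- timer_mid (a point): Centre of the dial timer: teal box, aluminium face, 64 mm wide (y), 84 mm high (z, up when standing; red zero mark at this end), 38 mm deep (x), about 0.37 kg, plain flat sides. Its -x axis is the way its knob face looks, +x its flat back. Starts on its bottom edge, face 0.9 to 1.7 rad from straight to the front towards the right (-y). The knob's axis is 3 mm above this point and midway across.
- timer_knob (a point): On the knob's axis, 15 mm out from the face. Black skirt 43 mm across, 5 mm thick, against the face; across it a black wing grip 12 mm thick, 40 mm long, 20 mm tall, its top 25 mm from the face, with a white pointer line on one half. z axis: along the wing to the pointer end, turning with the knob; x axis: into the timer.
- timer_dial (a joint): Knob angle in rad: 0 with the pointer at the red mark, growing clockwise facing it. A click (5 minutes, one mark) is pi/6 = 0.524; 25 minutes is 5 clicks = 2.618. Stops at 0 and 11 clicks. A sprung ball holds it at each click; let go between, it snaps to the nearer. It takes about 0.02 N m; lying on its back and not lifted, the timer's friction holds it. Turns both ways. Starts at 0-3 clicks.
- tub_pearls_mid (a point): Centre, half-way up, of the clear topping tub with black contents (dark pearls), 69 x 69 mm, 75 mm high, loose; its -x axis points to the front within 0.1 rad. It stands in a row with two other tubs, in any order.
- tub_oats_mid (a point): The same for the tub with beige contents (oats). Not to be moved.
- tub_berries_mid (a point): The same for the tub with dark pink contents (berries). Not to be moved.
- work_area (a point): Fixed point on the surface, in the middle of the free part of the counter before the tubs, where there is nothing but perhaps the timer within 0.13 m; world axes: x points straight away from the counter's front edge and the robot.
There are look-alikes about, which are no part of the job. What is shaped like the part that bears tub_pearls_mid but yellow is not meant.

How it is judged:
By the outcome, as a careful person would: the job done as asked, in the order asked, and still so for the second after the job is handed in, with the robot touching nothing.
It also fails if it takes over 72 s, if anything falls off the work surface, if the arm or the gripper's body presses on something with over 40 N, if the wrist force passes 120 N, or if a joint passes its speed limit or range.

## Working session

There is one attempt and no reset: what is moved stays moved. The work goes in short steps, Python scripts to look and compute and a tool call to move; the robot and the scene stay as the last step left them, time stands still between calls to the robot, and variables do not carry over. Pictures are saved under pics/ and viewed, at most 10 in all, crops included, and the job is handed in when it is done.

Besides the shell and the picture viewer there is one more tool, called after "Emit:" in YAML: its name, and indented under it one key for each argument. play_rows: Moves the arm, as the interface text tells. Its arguments: {"type":"object","properties":{"increments":{"type":"array"},"squeeze":{"type":"number"}},"required":["increments"]}

```bash
ls; mkdir -p pics; python3 - <<'E'
from station import bot
import cv2, numpy as np
print(bot.observe())
for n in("scene","top"):
    c=bot.capture(n); print(n,c["fx"],c["cx"],c["cy"],np.round(c["cam_to_world"],3).tolist())
    np.savez(n+".npz",**c); cv2.imwrite(f"pics/{n}0.png",c["color"][:,:,::-1])
E
```

```text
pics
{'clock': 0.0, 'joint_pos': array([-67.14701199,  18.43843352,  -4.01457388,  83.17679633,
         1.2962873 ,  78.54266946,  -3.26030415]), 'qvel': array([ 0.01069867,  0.00771025, -0.0495612 ,  0.0342192 ,  0.0224162 ,
       -0.0178333 ,  0.01147741]), 'effort': array([-4.47238572e-04, -4.91293144e+01, -4.04150197e-01, -3.12526023e+01,
       -6.40215911e-02,  4.37454320e-02,  1.73712365e-04]), 'position': array([243.8162857 , 601.91221882, 221.45192118]), 'orientation': array([-1.79887418e+02,  7.54085303e-03,  1.57955855e+02]), 'ft_force': array([-0.30862773, -0.39976834,  0.58952445]), 'moment': array([0.00633404, 0.00449263, 0.0342309 ]), 'grasp_force': 0.0, 'grip_width': 1.0017246180339077}
scene 380.97707220044646 250.85367558492464 186.7684750728099 [[-0.628, -0.3, 0.718, -58.408], [-0.778, 0.259, -0.572, 541.654], [-0.014, -0.918, -0.396, 390.558], [0.0, 0.0, 0.0, 1.0]]
top 370.97231709704675 253.51684669123213 192.23876794440184 [[-0.021, -0.991, 0.132, 431.995], [-1.0, 0.021, -0.005, 56.145], [0.002, -0.132, -0.991, 1012.944], [0.0, 0.0, 0.0, 1.0]]
```

View pics/scene0.png

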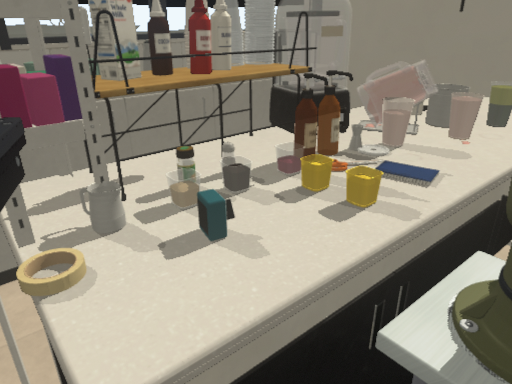

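View pics/top0.png

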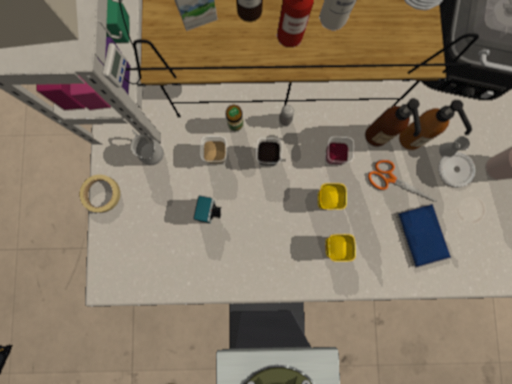

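Candidates: in the top view the timer is the teal box at (206,209), with its knob to the right at (217,212). Dark pearls tub is at (269,151), between oats (214,150) and berries (339,151). The yellow tubs at (333,197) and (341,247) are look-alikes. In the scene view the timer is at (212,214) and the pearls at (236,174).

```bash
cat > h.py <<'E'
import numpy as np, cv2
def cloud(c):
    z=c["z_map"]; v,u=np.indices(z.shape)
    p=np.stack([(u-c["cx"])/c["fx"]*z,(v-c["cy"])/c["fy"]*z,z],-1)
    T=c["cam_to_world"]; w=p@T[:3,:3].T+T[:3,3]; w[z<=0]=np.nan; return w
def rect(P):
    (cx,cy),(w,h),a=cv2.minAreaRect(P[:,:2].astype(np.float32)); return np.round([cx,cy,w,h,a],1)
E
python3 - <<'E'
from h import *
im={}
for n in("scene","top"):
    c=dict(np.load(n+".npz")); w=cloud(c); hsv=cv2.cvtColor(c["color"],cv2.COLOR_RGB2HSV)
    im[n]=(c,w,hsv)
    teal=(hsv[...,0]>85)&(hsv[...,0]<102)&(hsv[...,1]>110)
    roi=np.zeros_like(teal)
    if n=="top": roi[185:235,180:235]=1
    else: roi[180:250,185:245]=1
    m=teal&roi&(w[...,2]>3); P=w[m]; print(n,"teal",m.sum(),np.percentile(P[:,2],[2,50,98]).round(1),rect(P))
    t=P[P[:,2]>np.percentile(P[:,2],98)-6]; print(" top face",len(t),t.mean(0).round(1),rect(t))
    print(" all timer",rect(w[(roi>0)&(w[...,2]>20)&(w[...,2]<100)]))
    k=w[(roi>0)&(hsv[...,2]<60)&(w[...,2]>10)]; print(" knob",len(k),np.nanmean(k,0).round(1) if len(k) else '')
c,w,hsv=im["top"]
for nm,(u,v) in dict(oats=(214,150),pearls=(269,151),berr=(339,151)).items():
    s=w[v-20:v+20,u-20:u+20].reshape(-1,3); s=s[(s[:,2]>25)&(s[:,2]<85)]
    print(nm,len(s),rect(s),np.percentile(s[:,2],[5,50,95]).round(1)); r=s[s[:,2]>68]; print("  rim",len(r),rect(r) if len(r)>5 else'')
a=cv2.resize(c["color"][120:240,170:370,::-1],(800,480),interpolation=cv2.INTER_CUBIC); cv2.imwrite("pics/crop1.png",a)
E
```

```text
scene teal 13 [84.3 84.9 85.4] [510.6 181.   19.1  32.6  53. ]
 top face 13 [512.  178.2  84.9] [510.6 181.   19.1  32.6  53. ]
 all timer [598.2 133.  123.5 258.8  45.6]
 knob 307 [512.8 188.4  45.6]
top teal 291 [81.4 84.5 87.5] [517.2 181.3  31.4  58.9  78.1]
 top face 282 [517.3 180.8  84.5] [517.2 181.3  31.4  58.9  78.1]
 all timer [514.9 168.5  63.4  64.   77. ]
 knob 97 [508.7 154.7  58.8]
oats 695 [673.7 154.   68.   67.5  89.1] [43.2 49.8 76.2]
  rim 140 [673.7 154.   68.   67.5  89.1]
pearls 682 [665.6   8.8  67.7  67.5  88.6] [52.5 60.  76.3]
  rim 133 [665.6   8.8  67.7  67.5  88.6]
berr 721 [ 664.5 -176.    67.9   69.6   83.3] [36.2 43.6 76.2]
  rim 149 [ 664.5 -176.    67.9   69.6   83.3]
```

View pics/crop1.png

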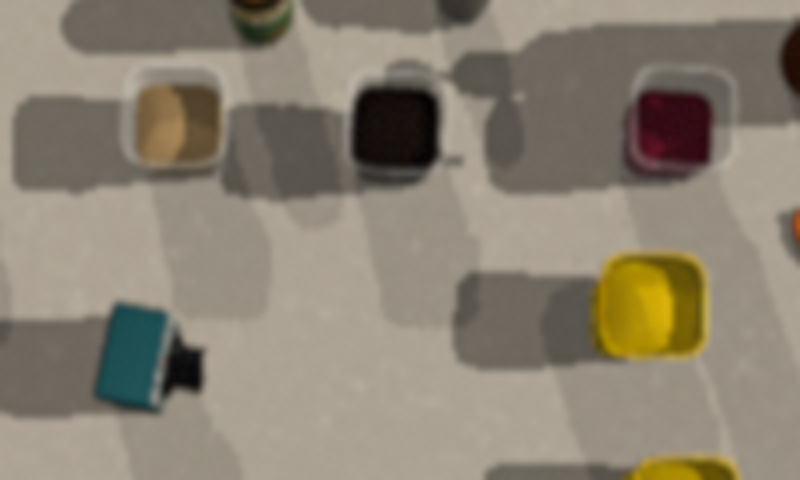

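Both choices hold: the sizes match (tub rim 68 mm square at height 76, timer 63 x 64 mm including the knob, height 84.5), and the crop confirms the black-filled tub in the middle. I'll grip the timer on its sides with the tool tilted 30°.

```bash
cat >> h.py <<'E'
from scipy.spatial.transform import Rotation as Rn
def pose(yaw,tilt): # tool down, tool x at yaw, tilted by tilt towards tool x
    return Rn.from_euler('xyz',[180,0,yaw],degrees=True)*Rn.from_euler('y',tilt,degrees=True)
def cur():
    from station import bot
    s=bot.observe(); return s["position"],Rn.from_euler('xyz',s["orientation"],degrees=True),s
def rows(p0,R0,p1,R1,g,vm=50,wm=.16,show=True):
    """interpolated rows from pose 0 to pose 1, tool-frame increments, rounded"""
    p0=np.array(p0,float);p1=np.array(p1,float); rv=(R0.inv()*R1).as_rotvec()
    n=int(max(1,np.ceil(np.linalg.norm(p1-p0)/vm),np.ceil(np.abs(rv).max()/wm)))
    p,R=p0,R0
    for i in range(n):
        pt=p0+(p1-p0)*(i+1)/n; Rt=R0*Rn.from_rotvec(rv*(i+1)/n)
        d=np.round(R.inv().apply(pt-p),0); w=np.round((R.inv()*Rt).as_rotvec(),2)
        if show: print(",".join(f"{x:g}" for x in [g,*d,*w]),end=", \n" if i%8<7 else ",\n--\n")
        p=p+R.apply(d); R=R*Rn.from_rotvec(w)
    print("end",n,p.round(1),R.as_euler('xyz',degrees=True).round(1)); return p,R
E
python3 - <<'E'
from h import *
p,R,s=cur()
a,b=rows(p,R,[506.5,128.3,140],pose(78.1,30),1)
E
```

```text
1,-38,-31,7,-0.03,0.04,0.12, 
1,-42,-26,5,-0.04,0.04,0.13, 
1,-46,-21,3,-0.03,0.04,0.12, 
1,-47,-15,-0,-0.03,0.04,0.12, 
1,-49,-10,-3,-0.04,0.04,0.13, 
1,-49,-3,-4,-0.03,0.04,0.12, 
1,-49,4,-7,-0.03,0.04,0.12, 
1,-49,9,-8,-0.04,0.04,0.13,
--
1,-46,16,-10,-0.03,0.04,0.12, 
1,-43,21,-11,-0.03,0.04,0.13, 
1,-40,28,-12,-0.04,0.04,0.12, 
end 11 [506.9 128.4 140.4] [179.9 -30.2  78. ]
```

Emit:
play_rows:
  increments: [1, -38, -31, 7, -0.03, 0.04, 0.12, 1, -42, -26, 5, -0.04, 0.04, 0.13, 1, -46, -21, 3, -0.03, 0.04, 0.12, 1, -47, -15, 0, -0.03, 0.04, 0.12, 1, -49, -10, -3, -0.04, 0.04, 0.13, 1, -49, -3, -4, -0.03, 0.04, 0.12, 1, -49, 4, -7, -0.03, 0.04, 0.12, 1, -49, 9, -8, -0.04, 0.04, 0.13]

```text
clock: 1.1
position: [436.0, 256.2, 162.4]
orientation: [175.2, -22.5, 101.1]
ft_force: [0.4, 0.1, -0.3]
grip_width: 0.995
grasp_force: 0.0
```

Emit:
play_rows:
  increments: [1, -46, 16, -10, -0.03, 0.04, 0.12, 1, -43, 21, -11, -0.03, 0.04, 0.13, 1, -40, 28, -12, -0.04, 0.04, 0.12, 1, 0, 0, 0, 0, 0, 0]

```text
clock: 1.6
position: [508.2, 124.0, 139.5]
orientation: [180.0, -30.1, 77.4]
ft_force: [-0.7, 1.4, -0.0]
grip_width: 0.999
grasp_force: 0.0
```

```bash
python3 - <<'E'
from h import *
from station import bot
p,R,s=cur(); print(p,s["orientation"],s["joint_pos"].round(1),s["clock"])
c=bot.capture("wrist"); cv2.imwrite("pics/w1.png",c["color"][:,:,::-1])
rows(p,R,[517.8,182.2,41],pose(78.1,30),1,vm=30)
E
```

```text
[508.15803467 124.04955969 139.47442599] [179.98027609 -30.13719293  77.44056428] [-27.2   2.8  31.9 117.9 -36.6  60.7  10.6] 1.6
1,0,-1,29,0,-0,-0, 
1,1,-1,28,0,-0,-0, 
1,0,-0,29,0,-0,-0.01, 
1,0,-1,29,0.01,-0,0, 
end 4 [518.  181.9  40.5] [-179.8  -30.1   78.1]
```

View pics/w1.png

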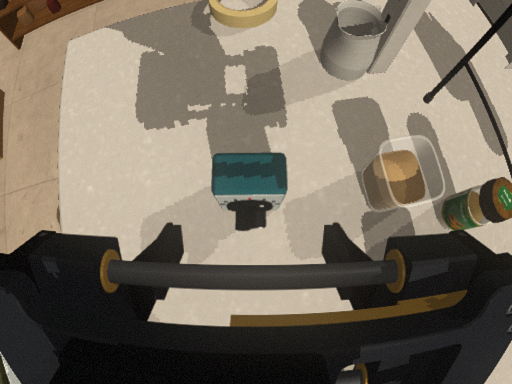

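The timer (250,178) is centred between the fingertips (172 and 335, row 230) and square to them. I'm going in.

Emit:
play_rows:
  increments: [1, 0, -1, 29, 0, 0, 0, 1, 1, -1, 28, 0, 0, 0, 1, 0, 0, 29, 0, 0, -0.01, 1, 0, 0, 28, 0, 0, 0, 1, 0, 0, 0, 0, 0, 0]

```text
clock: 2.28
position: [514.7, 189.1, 41.1]
orientation: [179.9, -30.2, 78.8]
ft_force: [0.5, -0.2, 0.9]
grip_width: 1.003
grasp_force: 0.0
```

Emit:
play_rows:
  increments: [0, 0, 0, 0, 0, 0, 0, 0, 0, 0, 0, 0, 0, 0, 0, 0, 0, 0, 0, 0, 0, 0, 0, 0, 0, 0, 0, 0]
  squeeze: 35

```text
clock: 2.78
position: [518.7, 186.2, 44.0]
orientation: [179.4, -30.3, 78.7]
ft_force: [0.8, -1.3, 3.8]
grip_width: 0.734
grasp_force: 35.0
```

```bash
python3 - <<'E'
from h import *
p,R,s=cur(); print(p,s["orientation"],s["joint_pos"].round(1),s["grip_width"],s["grasp_force"])
# lift then rotate about the grasp point by -90 deg tilt
G=p-19*R.apply([0,0,1]); print(G)
R1=R*Rn.from_euler('y',-90,degrees=True)
G1=np.array([505,90,140]); 
a,b=rows(p,R,p+[0,0,60],R,0,vm=30)
a,b=rows(a,b,G1+19*R1.apply([0,0,1]),R1,0,vm=30,wm=.14)
E
```

```text
[518.70068016 186.17877894  44.0186977 ] [179.44357577 -30.32471524  78.65764139] [-29.2  12.9  27.7 121.  -48.4  50.3  18.9] 0.7341859519440451 34.975140960887074
[516.63317326 176.80976863  60.41830322]
0,10,0,-17,0,0,0, 
0,10,0,-18,0,0,0, 
0,10,1,-17,0,0,0, 
end 3 [519.1 185.7 104.1] [179.4 -30.3  78.7]
0,-7,0,-7,-0,-0.13,0, 
0,-8,1,-5,-0,-0.13,0, 
0,-8,0,-5,0,-0.13,-0, 
0,-9,1,-3,0,-0.13,-0, 
0,-10,0,-3,0,-0.13,-0, 
0,-9,1,-1,0,-0.14,0, 
0,-10,0,1,0,-0.13,-0, 
0,-10,1,1,-0,-0.13,-0,
--
0,-9,0,3,-0,-0.13,-0, 
0,-9,1,4,-0,-0.13,-0, 
0,-8,0,5,-0,-0.13,-0, 
0,-7,1,6,-0,-0.13,-0, 
end 12 [502.1  74.1 130.1] [179.1  59.6  77.6]
```

Emit:
play_rows:
  increments: [0, 10, 0, -17, 0, 0, 0, 0, 10, 0, -18, 0, 0, 0, 0, 10, 0, -17, 0, 0, 0]

```text
clock: 3.15
position: [515.8, 185.7, 102.2]
orientation: [179.7, -30.1, 78.6]
ft_force: [1.2, 0.1, -4.1]
grip_width: 0.733
grasp_force: 35.0
```

Emit:
play_rows:
  increments: [0, -7, 0, -7, 0, -0.13, 0, 0, -8, 1, -5, 0, -0.13, 0, 0, -8, 0, -5, 0, -0.13, 0, 0, -9, 1, -3, 0, -0.13, 0, 0, -10, 0, -3, 0, -0.13, 0, 0, -9, 1, -1, 0, -0.14, 0, 0, -10, 0, 1, 0, -0.13, 0, 0, -10, 1, 1, 0, -0.13, 0]

```text
clock: 4.15
position: [505.1, 111.6, 120.4]
orientation: [179.6, 30.1, 78.3]
ft_force: [1.0, -0.0, -3.8]
grip_width: 0.734
grasp_force: 35.0
```

Emit:
play_rows:
  increments: [0, -9, 0, 3, 0, -0.13, 0, 0, -9, 1, 4, 0, -0.13, 0, 0, -8, 0, 5, 0, -0.13, 0, 0, -7, 1, 6, 0, -0.13, 0, 0, 0, 0, 0, 0, 0, 0, 0, 0, 0, 0, 0, 0, 0]

```text
clock: 4.9
position: [500.3, 74.7, 128.9]
orientation: [179.3, 59.6, 77.8]
ft_force: [0.0, 0.2, -3.5]
grip_width: 0.736
grasp_force: 35.0
```

```bash
python3 - <<'E'
from h import *
from station import bot
p,R,s=cur(); print(p,s["orientation"],s["joint_pos"].round(1),s["grip_width"],s["grasp_force"],s["ft_force"],s["clock"])
c=bot.capture("scene"); np.savez("s2.npz",**c); cv2.imwrite("pics/s2.png",cv2.resize(c["color"][80:300,100:360,::-1],(780,660))[:600])
E
```

```text
[500.3061821   74.69482925 128.9090098 ] [179.26525582  59.55032272  77.80336681] [-57.1  38.8  27.6  92.4  25.1  95.  -47.8] 0.735652602865876 34.970065550878644 [ 0.04495594  0.24573625 -3.54828644] 4.9
```

View pics/s2.png

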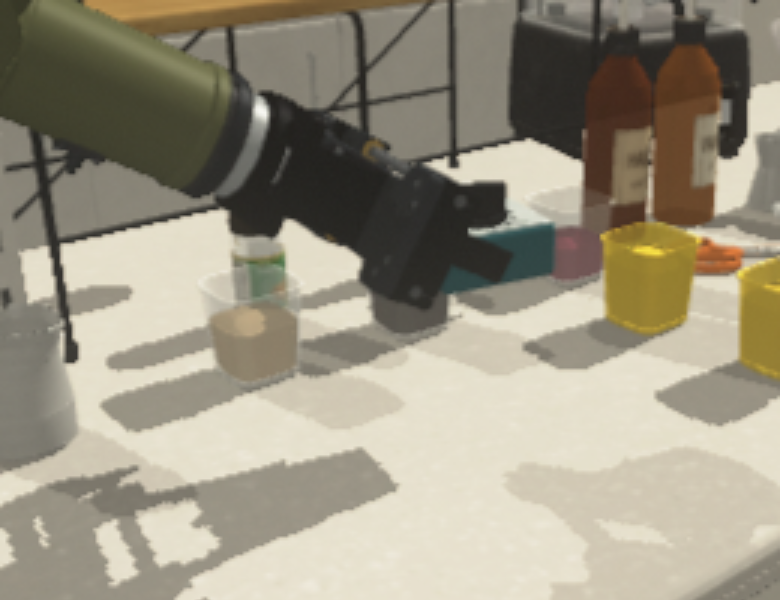

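```bash
python3 - <<'E'
from h import *
p,R,s=cur()
R1=pose(78,-60)
a,b=rows(p,R,p+[0,-10,-100],R1,0,vm=30)
a,b=rows(a,b,a+[0,0,-9],R1,0,vm=3)
E
```

```text
0,20,0,15,0,-0,-0, 
0,21,1,15,0,-0,-0, 
0,20,-0,14,0.01,-0.01,-0, 
0,20,0,15,-0,0,-0, 
end 4 [500.1  64.4  29.8] [179.7  60.1  77.7]
0,3,-0,1,-0,0,-0, 
0,2,-0,2,-0,0,-0, 
0,3,-0,1,-0,0,-0, 
end 3 [500.2  64.9  20.9] [179.7  60.1  77.7]
```

Emit:
play_rows:
  increments: [0, 20, 0, 15, 0, 0, 0, 0, 21, 1, 15, 0, 0, 0, 0, 20, 0, 14, 0.01, -0.01, 0, 0, 20, 0, 15, 0, 0, 0, 0, 3, 0, 1, 0, 0, 0, 0, 0, 0, 0, 0, 0, 0]

```text
clock: 5.7
position: [499.8, 64.8, 26.2]
orientation: [179.9, 60.3, 77.8]
ft_force: [0.3, -0.8, -3.0]
grip_width: 0.731
grasp_force: 35.0
```

Emit:
play_rows:
  increments: [0, 3, 0, 1, 0, 0, 0, 0, 0, 0, 0, 0, 0, 0]

```text
clock: 5.95
position: [500.1, 65.9, 23.5]
orientation: [179.8, 60.2, 77.8]
ft_force: [-1.0, 0.1, -3.0]
grip_width: 0.734
grasp_force: 35.0
```

Emit:
play_rows:
  increments: [0, 3, 0, 1, 0, 0, 0, 0, 0, 0, 0, 0, 0, 0]

```text
clock: 6.2
position: [499.9, 66.3, 19.9]
orientation: [179.9, 60.3, 77.9]
ft_force: [0.8, 0.5, -4.0]
grip_width: 0.732
grasp_force: 35.0
```

Emit:
play_rows:
  increments: [0, 3, 0, 1, 0, 0, 0, 0, 0, 0, 0, 0, 0, 0]

```text
clock: 6.45
position: [499.9, 66.8, 16.6]
orientation: [179.9, 60.3, 77.9]
ft_force: [0.0, 0.4, -3.2]
grip_width: 0.731
grasp_force: 35.0
```

Emit:
play_rows:
  increments: [0, 2, 0, 1, 0, 0, 0, 0, 0, 0, 0, 0, 0, 0]

```text
clock: 6.7
position: [500.2, 66.7, 16.0]
orientation: [179.8, 60.4, 77.8]
ft_force: [-1.6, 1.9, 5.7]
grip_width: 0.735
grasp_force: 34.9
```

Emit:
play_rows:
  increments: [0, 1, 0, 1, 0, 0, 0, 0, 0, 0, 0, 0, 0, 0]

```text
clock: 6.95
position: [500.2, 66.7, 15.9]
orientation: [179.8, 60.4, 77.7]
ft_force: [-2.1, 4.5, 10.8]
grip_width: 0.734
grasp_force: 35.0
```

Emit:
play_rows:
  increments: [1, 0, 0, 0, 0, 0, 0, 1, 0, 0, 0, 0, 0, 0, 1, 0, 0, 0, 0, 0, 0, 1, 0, 0, -10, 0, 0, 0, 1, 0, 0, -30, 0, 0, 0, 1, 0, 0, -40, 0, 0, 0, 1, 0, 0, 0, 0, 0, 0]

```text
clock: 7.82
position: [515.9, 138.6, 53.7]
orientation: [179.6, 60.0, 77.9]
ft_force: [-0.4, -0.1, 0.7]
grip_width: 0.999
grasp_force: 0.0
```

```bash
python3 - <<'E'
from h import *
p,R,s=cur(); print(p,s["orientation"],s["ft_force"])
a,b=rows(p,R,np.array([490,30,190]),pose(78,0),1,vm=50)
E
```

```text
[515.90190231 138.6331103   53.69602785] [179.6482566   59.97924391  77.91260753] [-0.37674393 -0.14583203  0.65348616]
1,-25,-0,4,0,0.15,0, 
1,-25,-1,0,0,0.15,0, 
1,-25,-0,-3,0,0.15,0, 
1,-24,-1,-7,0,0.15,0, 
1,-23,0,-11,0,0.15,0, 
1,-21,-0,-14,0,0.15,0, 
1,-19,-1,-17,0,0.15,0, 
end 7 [489.7  29.6 190.3] [179.8  -0.2  78.2]
```

Emit:
play_rows:
  increments: [1, -25, 0, 4, 0, 0.15, 0, 1, -25, -1, 0, 0, 0.15, 0, 1, -25, 0, -3, 0, 0.15, 0, 1, -24, -1, -7, 0, 0.15, 0, 1, -23, 0, -11, 0, 0.15, 0, 1, -21, 0, -14, 0, 0.15, 0, 1, -19, -1, -17, 0, 0.15, 0, 1, 0, 0, 0, 0, 0, 0]

```text
clock: 8.82
position: [488.3, 20.6, 192.2]
orientation: [179.7, -0.1, 77.4]
ft_force: [0.5, 0.9, -0.3]
grip_width: 0.998
grasp_force: 0.0
```

```bash
python3 - <<'E'
from h import *
from station import bot
p,R,s=cur(); print(p,s["orientation"],s["joint_pos"].round(1))
c=bot.capture("wrist"); np.savez("w2.npz",**c); cv2.imwrite("pics/w2.png",cv2.resize(c["color"][:,:,::-1],(768,576)))
print(c["fx"],c["cx"],c["cy"],c["cam_to_world"].round(2).tolist())
E
```

```text
[488.26116202  20.63922326 192.2040693 ] [ 1.79747228e+02 -9.94648536e-02  7.73795687e+01] [-38.   -1.6  32.3 109.1   0.9  72.  -18.7]
297.3186396354542 252.27271639035445 190.0841298464617 [[0.98, -0.21, -0.06, 506.16], [-0.22, -0.93, -0.29, 101.77], [0.0, 0.3, -0.96, 354.7], [0.0, 0.0, 0.0, 1.0]]
```

View pics/w2.png

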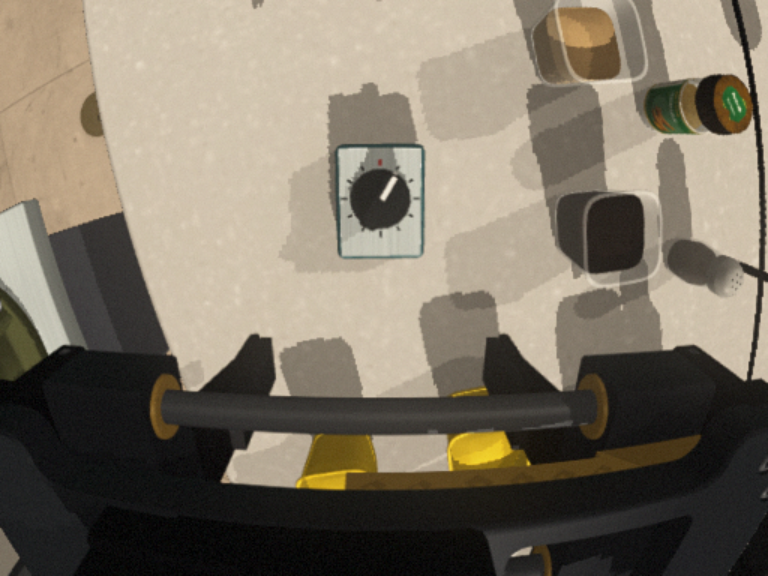

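The timer lies on its back with the red mark at (380,162). The knob is centred at (380,199) and the pointer line runs to (396,178), about one click. I'll work out both angles by ray casting.

```bash
cat >> h.py <<'E'
def fish(c,uv,z):
    uv=np.atleast_2d(uv).astype(float); d=uv-[c["cx"],c["cy"]]; r=np.hypot(*d.T); t=r/c["fx"]
    k=np.where(r>1e-6,np.sin(t)/np.maximum(r,1e-6),0); ray=np.c_[d*k[:,None],np.cos(t)]@c["cam_to_world"][:3,:3].T
    o=c["cam_to_world"][:3,3]; return o+ray*((z-o[2])/ray[:,2])[:,None]
def dial(c,roi):
    """face pose and pointer angle of the lying timer from a wrist picture"""
    v0,v1,u0,u1=roi; h=cv2.cvtColor(c["color"],cv2.COLOR_RGB2HSV).astype(int); R=np.zeros(h.shape[:2],bool); R[v0:v1,u0:u1]=1
    pts=lambda m:np.argwhere(m)[:,::-1]
    teal=R&(h[...,0]>80)&(h[...,0]<105)&(h[...,1]>90); red=R&((h[...,0]<8)|(h[...,0]>172))&(h[...,1]>110)&(h[...,2]>90)
    F=fish(c,pts(teal),38); rc=rect(F); print("face rect",rc)
    rd=fish(c,pts(red),38).mean(0); print("red",red.sum(),rd.round(1))
    hull=cv2.convexHull(pts(teal).astype(np.int32)); ins=np.zeros(R.shape,np.uint8); cv2.fillConvexPoly(ins,hull,1)
    blk=(ins>0)&(h[...,2]<70)&(h[...,1]<150)
    n,lab,st,ce=cv2.connectedComponentsWithStats(blk.astype(np.uint8)); i=1+st[1:,4].argmax(); kh=cv2.convexHull(pts(lab==i).astype(np.int32)); ki=np.zeros(R.shape,np.uint8); cv2.fillConvexPoly(ki,kh,1)
    K=fish(c,pts(ki>0),50); print("knob ~",K.mean(0).round(1),rect(K))
    w=(cv2.erode(ki,np.ones((3,3)))>0)&(h[...,2]>120); W=fish(c,pts(w),63); ctr=W.mean(0)
    _,_,vt=np.linalg.svd(W[:,:2]-ctr[:2]); ax=vt[0]
    mid=rc[:2]; ax=ax*np.sign(ax@(ctr[:2]-mid)); up=rd[:2]-mid; a=lambda v:np.degrees(np.arctan2(v[1],v[0]))
    print("white",w.sum(),ctr.round(1),"up",a(up).round(1),"pointer",a(ax).round(1),"cw",((a(up)-a(ax)+90)%360-90).round(1))
E
python3 - <<'E'
from h import *
c=dict(np.load("w2.npz")); dial(c,(90,180,215,290))
E
```

```text
face rect [534.7  83.3   0.    0.    0. ]
red 7 [506.3  94.1  38. ]Traceback (most recent call last):
  File "<stdin>", line 2, in <module>
  File "h.py", line 38, in dial
    n,lab,st,ce=cv2.connectedComponentsWithStats(blk.astype(np.uint8)); i=1+st[1:,4].argmax(); kh=cv2.convexHull(pts(lab==i).astype(np.int32)); ki=np.zeros(R.shape,np.uint8); cv2.fillConvexPoly(ki,kh,1)
                                                                            ~~~~~~~~~~~~~~~^^
ValueError: attempt to get argmax of an empty sequence
```

```bash
sed -i 's/(h\[...,1\]>90); red/(h[...,1]>45)\&(h[...,2]<170); red/' h.py; python3 - <<'E'
from h import *
c=dict(np.load("w2.npz")); dial(c,(90,180,215,290))
E
```

```text
face rect [500.8  66.5  81.4  61.9  77.7]
red 7 [506.3  94.1  38. ]
knob ~ [501.   69.7  50. ] [501.1  69.3  40.5  39.1  77.4]
white 76 [508.3  76.6  63. ] up 78.7 pointer 47.7 cw 31.0
```

```bash
python3 - <<'E'
from h import *
p,R,s=cur()
R1=pose(227.7,0)
p1=np.array([501.4,69.4,110.])
rows(p,R,p1,pose(77.7+149.9,0),1,vm=50,wm=.17)
E
```

```text
1,3,0,5,0,0,-0.16, 
1,3,1,5,0,0,-0.17, 
1,3,1,5,0,0,-0.16, 
1,2,2,5,0,0,-0.16, 
1,3,2,5,-0,0,-0.17, 
1,2,2,5,-0,0,-0.16, 
1,1,2,5,-0,0,-0.17, 
1,1,3,5,-0,0,-0.16,
--
1,1,3,6,-0,0,-0.16, 
1,-0,3,5,-0,0,-0.17, 
1,-1,3,5,-0,0,-0.16, 
1,-1,3,5,-0,0,-0.16, 
1,-1,3,5,-0,0,-0.17, 
1,-2,2,5,-0,0,-0.16, 
1,-2,2,5,-0,0,-0.16, 
1,-2,2,5,-0,0,-0.17,
--
end 16 [501.3  69.3 110. ] [-1.799e+02  1.000e-01 -1.323e+02]
```

Emit:
play_rows:
  increments: [1, 3, 0, 5, 0, 0, -0.16, 1, 3, 1, 5, 0, 0, -0.17, 1, 3, 1, 5, 0, 0, -0.16, 1, 2, 2, 5, 0, 0, -0.16, 1, 3, 2, 5, 0, 0, -0.17, 1, 2, 2, 5, 0, 0, -0.16, 1, 1, 2, 5, 0, 0, -0.17, 1, 1, 3, 5, 0, 0, -0.16]

```text
clock: 9.88
position: [493.7, 50.4, 148.4]
orientation: [-179.7, -0.0, 153.5]
ft_force: [-0.4, 0.1, -0.4]
grip_width: 0.999
grasp_force: 0.0
```

Emit:
play_rows:
  increments: [1, 1, 3, 6, 0, 0, -0.16, 1, 0, 3, 5, 0, 0, -0.17, 1, -1, 3, 5, 0, 0, -0.16, 1, -1, 3, 5, 0, 0, -0.16, 1, -1, 3, 5, 0, 0, -0.17, 1, -2, 2, 5, 0, 0, -0.16, 1, -2, 2, 5, 0, 0, -0.16, 1, -2, 2, 5, 0, 0, -0.17]

```text
clock: 10.88
position: [500.0, 73.4, 107.3]
orientation: [-180.0, -0.3, -131.4]
ft_force: [-0.0, -0.3, -0.5]
grip_width: 1.0
grasp_force: 0.0
```

```bash
python3 - <<'E'
from h import *
from station import bot
p,R,s=cur(); print(p,s["orientation"],s["joint_pos"].round(1),s["clock"])
rows(p,R,[501.4,69.4,47.5],pose(227.7,0),1,vm=25)
E
```

```text
[500.02738801  73.3571701  107.27318276] [-179.95185087   -0.2591422  -131.44644692] [-36.9   6.2  27.  112.2  -3.   62.4 129.9] 10.875
1,1,-1,20,-0,-0,0, 
1,0,-1,20,-0,-0,0.01, 
1,1,-2,20,-0,-0,0, 
end 3 [501.5  69.   47.3] [-179.9   -0.3 -132. ]
```

Emit:
play_rows:
  increments: [1, 1, -1, 20, 0, 0, 0, 1, 0, -1, 20, 0, 0, 0.01, 1, 1, -2, 18, 0, 0, 0, 1, 0, 0, 0, 0, 0, 0, 1, 0, 0, 0, 0, 0, 0]

```text
clock: 11.5
position: [503.1, 67.9, 51.3]
orientation: [-179.9, -0.1, -132.5]
ft_force: [0.7, -0.2, -0.0]
grip_width: 0.998
grasp_force: 0.0
```

```bash
python3 - <<'E'
from h import *
p,R,s=cur(); print(p,s["orientation"],s["ft_force"])
rows(p,R,[501.4,69.4,47.5],pose(227.7,0),1,vm=25)
E
```

```text
[503.10301178  67.91244672  51.25411756] [-1.79871603e+02 -6.04768997e-02 -1.32468849e+02] [ 0.7126367  -0.15267566 -0.01615077]
1,0,2,4,-0,-0,-0, 
end 1 [501.6  69.3  47.2] [-1.799e+02 -1.000e-01 -1.325e+02]
```

Emit:
play_rows:
  increments: [1, 0, 2, 4, 0, 0, 0, 0.4, 0, 0, 0, 0, 0, 0, 0, 0, 0, 0, 0, 0, 0, 0, 0, 0, 0, 0, 0, 0, 0, 0, 0, 0, 0, 0, 0, 0, 0, 0, 0, 0, 0]
  squeeze: 12

```text
schema error: expected a multiple of 7 numbers
```

```bash
python3 - <<'E'
from h import *
p,R,s=cur(); print(p,s["orientation"],s["ft_force"],s["grip_width"]*87,s["grasp_force"])
E
```

```text
[503.10301178  67.91244672  51.25411756] [-1.79871603e+02 -6.04768997e-02 -1.32468849e+02] [ 0.7126367  -0.15267566 -0.01615077] 86.82911943175873 0.0
```

Emit:
play_rows:
  increments: [1, 0, 2, 4, 0, 0, 0, 0.4, 0, 0, 0, 0, 0, 0, 0, 0, 0, 0, 0, 0, 0, 0, 0, 0, 0, 0, 0, 0, 0, 0, 0, 0, 0, 0, 0, 0, 0, 0, 0, 0, 0, 0]
  squeeze: 12

```text
clock: 12.25
position: [501.4, 69.0, 47.1]
orientation: [-179.9, -0.0, -132.5]
ft_force: [0.7, 0.4, -0.5]
grip_width: 0.521
grasp_force: 0.0
```

```bash
python3 - <<'E'
from h import *
p,R,s=cur(); print(p,s["orientation"],s["ft_force"],s["grip_width"]*87,s["grasp_force"])
E
```

```text
[501.43277473  69.01640211  47.13475794] [-1.79882256e+02 -4.93346887e-02 -1.32496197e+02] [ 0.74504971  0.43933089 -0.51055699] 45.3039421872587 0.0
```

Emit:
play_rows:
  increments: [0, 0, 0, 0, 0, 0, 0, 0, 0, 0, 0, 0, 0, 0, 0, 0, 0, 0, 0, 0, 0, 0, 0, 0, 0, 0, 0, 0]

```text
clock: 12.75
position: [501.5, 68.9, 47.1]
orientation: [-179.9, -0.1, -132.5]
ft_force: [0.1, 0.3, 0.2]
grip_width: 0.135
grasp_force: 12.0
```

```bash
python3 - <<'E'
from h import *
p,R,s=cur(); print(p,s["orientation"],s["ft_force"],s["grip_width"]*87,s["grasp_force"])
E
```

```text
[501.45303283  68.94231865  47.09269694] [-1.79876050e+02 -5.30645568e-02 -1.32495767e+02] [0.13105383 0.2866243  0.21601357] 11.767942206199013 11.994026899337769
```

Gripped on the 12 mm wing. Next I turn it 4 clicks (2.096 rad) clockwise.

Emit:
play_rows:
  increments: [0, 0, 0, 0, 0, 0, 0.131, 0, 0, 0, 0, 0, 0, 0.131, 0, 0, 0, 0, 0, 0, 0.131, 0, 0, 0, 0, 0, 0, 0.131, 0, 0, 0, 0, 0, 0, 0.131, 0, 0, 0, 0, 0, 0, 0.131, 0, 0, 0, 0, 0, 0, 0.131, 0, 0, 0, 0, 0, 0, 0.131]

```text
clock: 13.75
position: [501.7, 68.1, 47.2]
orientation: [-179.9, 0.1, 167.2]
ft_force: [0.3, -1.9, -0.3]
grip_width: 0.137
grasp_force: 12.0
```

Emit:
play_rows:
  increments: [0, 0, 0, 0, 0, 0, 0.131, 0, 0, 0, 0, 0, 0, 0.131, 0, 0, 0, 0, 0, 0, 0.131, 0, 0, 0, 0, 0, 0, 0.131, 0, 0, 0, 0, 0, 0, 0.131, 0, 0, 0, 0, 0, 0, 0.131, 0, 0, 0, 0, 0, 0, 0.131, 0, 0, 0, 0, 0, 0, 0.131]

```text
clock: 14.75
position: [500.6, 67.5, 47.1]
orientation: [-179.9, 0.2, 107.1]
ft_force: [-1.9, -3.7, 3.9]
grip_width: 0.136
grasp_force: 12.0
```

Emit:
play_rows:
  increments: [0, 0, 0, 0, 0, 0, 0, 0, 0, 0, 0, 0, 0, 0]

```text
clock: 15.0
position: [501.8, 68.8, 47.1]
orientation: [179.9, 0.2, 107.5]
ft_force: [0.4, -2.1, -0.1]
grip_width: 0.138
grasp_force: 12.0
```

```bash
python3 - <<'E'
from h import *
p,R,s=cur(); print(p,s["orientation"],s["ft_force"],s["moment"],s["joint_pos"].round(1))
E
```

```text
[501.82988948  68.84804705  47.14851454] [1.79938933e+02 1.57338441e-01 1.07536006e+02] [ 0.44739456 -2.13258078 -0.08715002] [-0.57901817 -0.05338534  0.0115585 ] [-49.2  12.5  42.2 115.8 -10.   55.2  15.6]
```

Emit:
play_rows:
  increments: [0.5, 0, 0, 0, 0, 0, 0, 0.5, 0, 0, 0, 0, 0, 0, 0.5, 0, 0, 0, 0, 0, 0, 1, 0, 0, -15, 0, 0, 0, 1, 0, 0, -40, 0, 0, 0.12, 1, -10, 0, -40, 0, 0, 0.13, 1, -20, 0, -40, 0, 0, 0.13, 1, -20, 0, -5, 0, 0, 0.12]

```text
clock: 16.0
position: [505.0, 19.1, 191.3]
orientation: [179.6, -0.1, 78.5]
ft_force: [-1.1, 0.2, -0.8]
grip_width: 0.949
grasp_force: 0.0
```

Emit:
play_rows:
  increments: [1, 0, 0, 0, 0, 0, 0, 1, 0, 0, 0, 0, 0, 0]

```text
clock: 16.25
position: [502.3, 20.5, 187.0]
orientation: [180.0, 0.1, 78.9]
ft_force: [-0.3, 0.6, 0.3]
grip_width: 0.993
grasp_force: 0.0
```

```bash
python3 - <<'E'
from h import *
from station import bot
p,R,s=cur(); print(p,s["orientation"],s["joint_pos"].round(1),s["clock"])
c=bot.capture("wrist"); np.savez("w3.npz",**c); cv2.imwrite("pics/w3.png",cv2.resize(c["color"][60:220,150:350,::-1],(600,480)))
dial(c,(80,200,205,300))
E
```

```text
[502.30218058  20.52085765 186.98937322] [1.79970404e+02 7.85032228e-02 7.89192202e+01] [-52.3   0.7  47.8 107.9  -0.5  71.6 -15.5] 16.25
face rect [501.9  68.6  81.3  61.8  78.5]
red 8 [507.6  96.5  38. ]
knob ~ [502.6  72.   50. ] [502.4  71.4  40.8  38.5  78.6]
white 71 [505.1  61.9  63. ] up 78.5 pointer -72.7 cw 151.2
```

View pics/w3.png

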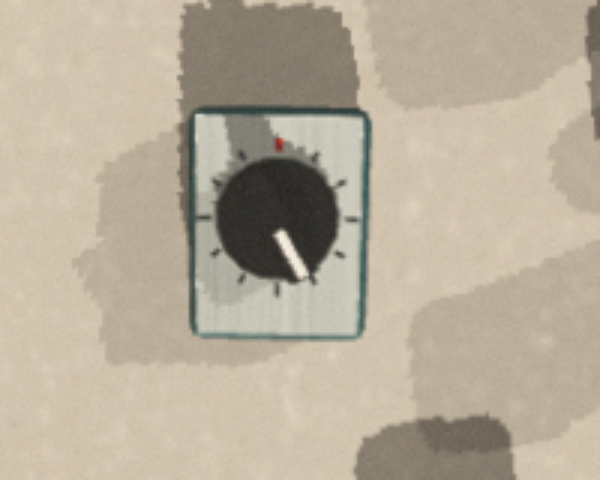

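The pointer reads 151°, which is 5 clicks or 25 minutes. Next I'll regrasp the timer by its sides for standing it up.

```bash
python3 - <<'E'
from h import *
p,R,s=cur()
a,b=rows(p,R,[516.5,140,61],pose(78.5,-60),1,vm=50,wm=.15)
E
```

```text
1,17,-1,18,0,-0.15,0, 
1,20,-2,15,0,-0.15,0, 
1,21,-1,12,0,-0.15,0, 
1,24,-1,9,0,-0.15,0, 
1,24,-1,5,0,-0.15,0, 
1,25,-2,1,0.01,-0.15,0, 
1,25,-1,-2,-0,-0.15,0.01, 
end 7 [516.5 140.4  60.7] [179.8  60.3  78. ]
```

Emit:
play_rows:
  increments: [1, 17, -1, 18, 0, -0.15, 0, 1, 20, -2, 15, 0, -0.15, 0, 1, 21, -1, 12, 0, -0.15, 0, 1, 24, -1, 9, 0, -0.15, 0, 1, 24, -1, 5, 0, -0.15, 0, 1, 25, -2, 1, 0.01, -0.15, 0, 1, 25, -1, -2, 0, -0.15, 0, 1, 0, 0, 0, 0, 0, 0]

```text
clock: 17.3
position: [513.4, 141.5, 51.7]
orientation: [-177.9, 61.0, 80.6]
ft_force: [-1.2, 0.1, -0.8]
grip_width: 1.002
grasp_force: 0.0
```

Emit:
play_rows:
  increments: [1, 0, 0, 0, 0, 0, 0, 1, 0, 0, 0, 0, 0, 0]

```text
clock: 17.55
position: [518.6, 138.3, 64.5]
orientation: [-179.8, 60.0, 78.4]
ft_force: [0.5, -0.5, 1.1]
grip_width: 1.002
grasp_force: 0.0
```

```bash
python3 - <<'E'
from h import *
p,R,s=cur(); print(p,s["orientation"],s["joint_pos"].round(1))
a,b=rows(p,R,[501.7,67.1,18],pose(78.5,-60),1,vm=25,wm=.15)
E
```

```text
[518.62728855 138.29787107  64.47660949] [-179.76545752   59.96966722   78.40364825] [-64.4  52.6  37.1  83.8  13.5  94.1 -43.9]
1,1,-0,22,-0,-0,-0, 
1,1,-1,21,-0,-0,-0, 
1,1,-0,22,-0,-0,-0, 
1,1,-1,22,-0.01,-0,-0, 
end 4 [501.6  67.   17.5] [179.7  60.   78.4]
```

Emit:
play_rows:
  increments: [1, 1, 0, 22, 0, 0, 0, 1, 1, -1, 21, 0, 0, 0, 1, 1, 0, 22, 0, 0, 0, 1, 0, 0, 10, 0, 0, 0, 1, 0, 0, 0, 0, 0, 0, 1, 0, 0, 0, 0, 0, 0]

```text
clock: 18.3
position: [504.1, 78.1, 22.1]
orientation: [-179.5, 60.1, 78.8]
ft_force: [0.5, 1.0, 0.7]
grip_width: 1.0
grasp_force: 0.0
```

```bash
python3 - <<'E'
from h import *
p,R,s=cur(); print(p,s["orientation"],s["ft_force"])
a,b=rows(p,R,[501.7,67.1,18],pose(78.5,-60),1,vm=25,wm=.15)
E
```

```text
[504.05315393  78.13957343  22.13151621] [-179.48645363   60.11404974   78.82148278] [0.46066879 0.95807237 0.72622969]
1,-2,-0,12,-0,0,0, 
end 1 [501.7  67.   17.9] [-179.5   60.1   78.8]
```

Emit:
play_rows:
  increments: [1, -2, 0, 12, 0, 0, 0, 1, 0, 0, 0, 0, 0, 0, 0, 0, 0, 0, 0, 0, 0, 0, 0, 0, 0, 0, 0, 0, 0, 0, 0, 0, 0, 0, 0, 0, 0, 0, 0, 0, 0, 0]
  squeeze: 35

```text
clock: 19.05
position: [501.0, 66.2, 17.1]
orientation: [-179.4, 60.3, 78.9]
ft_force: [0.2, 0.5, 0.2]
grip_width: 0.729
grasp_force: 34.9
```

```bash
python3 - <<'E'
from h import *
p,R,s=cur(); print(p,s["orientation"],s["ft_force"],s["grip_width"]*87,s["grasp_force"])
G=p-19*R.apply([0,0,1]); print("G",G)
a,b=rows(p,R,p+[0,0,70],R,0,vm=30)
R1=pose(0,30)
for y in (50,):
  G1=np.array([540,y,130]); a,b=rows(a,b,G1+19*R1.apply([0,0,1]),R1,0,vm=30,wm=.14)
E
```

```text
[501.0148593  66.1587204  17.0807046] [-179.35555697   60.25883774   78.91077523] [0.24056058 0.50203317 0.15233606] 63.44832168374305 34.932855125298374
G [504.39740437  82.305803    26.50567742]
0,-20,-0,-12,0,0,0, 
0,-21,-0,-11,0,0,0, 
0,-20,-0,-12,0,0,0, 
end 3 [501.4  66.2  87.4] [-179.4   60.3   78.9]
0,-2,5,-1,0.04,0.12,0.13, 
0,-2,4,-1,0.03,0.12,0.13, 
0,-1,5,-1,0.03,0.12,0.13, 
0,0,5,-2,0.04,0.12,0.14, 
0,1,5,-2,0.03,0.11,0.13, 
0,2,5,-1,0.04,0.12,0.13, 
0,2,4,-2,0.03,0.12,0.13, 
0,3,4,-2,0.04,0.12,0.13,
--
0,4,3,-1,0.03,0.12,0.13, 
0,4,3,-1,0.04,0.12,0.14, 
0,5,2,-0,0.03,0.12,0.13, 
end 11 [549.6  49.8 113.6] [ 1.799e+02 -3.030e+01 -1.000e-01]
```

Emit:
play_rows:
  increments: [0, -20, 0, -12, 0, 0, 0, 0, -21, 0, -11, 0, 0, 0, 0, -20, 0, -12, 0, 0, 0]

```text
clock: 19.42
position: [501.7, 65.9, 89.6]
orientation: [-179.5, 60.2, 78.8]
ft_force: [0.8, 0.3, -4.1]
grip_width: 0.734
grasp_force: 34.9
```

Emit:
play_rows:
  increments: [0, -2, 5, -1, 0.04, 0.12, 0.13, 0, -2, 4, -1, 0.03, 0.12, 0.13, 0, -1, 5, -1, 0.03, 0.12, 0.13, 0, 0, 5, -2, 0.04, 0.12, 0.14, 0, 1, 5, -2, 0.03, 0.11, 0.13, 0, 2, 5, -1, 0.04, 0.12, 0.13, 0, 2, 4, -2, 0.03, 0.12, 0.13, 0, 3, 4, -2, 0.04, 0.12, 0.13]

```text
clock: 20.42
position: [535.8, 52.1, 107.4]
orientation: [167.1, -7.0, 21.0]
ft_force: [0.5, -1.2, -2.2]
grip_width: 0.732
grasp_force: 34.9
```

Emit:
play_rows:
  increments: [0, 4, 3, -1, 0.03, 0.12, 0.13, 0, 4, 3, -1, 0.04, 0.12, 0.14, 0, 5, 2, 0, 0.03, 0.12, 0.13, 0, 0, 0, 0, 0, 0, 0, 0, 0, 0, 0, 0, 0, 0]

```text
clock: 21.05
position: [549.8, 48.6, 114.0]
orientation: [179.6, -30.1, 0.1]
ft_force: [0.5, -0.2, -3.7]
grip_width: 0.732
grasp_force: 34.9
```

```bash
python3 - <<'E'
from h import *
p,R,s=cur(); print(p,s["orientation"],s["ft_force"],s["grip_width"]*87,s["grasp_force"],s["joint_pos"].round(1))
R1=pose(0,30)
a,b=rows(p,R,[595,9,85],R1,0,vm=30)
E
```

```text
[549.84657102  48.64988182 113.95243063] [ 1.79645722e+02 -3.01083116e+01  1.08183262e-01] [ 0.52508542 -0.23366099 -3.69463829] 63.67942341160442 34.92993128773378 [ -65.8  -15.8   49.5  132.2   36.8   33.4 -130.9]
0,8,13,16,0,-0,0, 
0,8,13,16,0,-0,0, 
0,8,13,16,0.01,-0,0, 
end 3 [594.6   9.4  84.7] [-1.798e+02 -3.010e+01  1.000e-01]
```

Emit:
play_rows:
  increments: [0, 8, 13, 16, 0, 0, 0, 0, 8, 13, 16, 0, 0, 0, 0, 8, 13, 16, 0, 0, 0, 0, 0, 0, 0, 0, 0, 0, 0, 0, 0, 0, 0, 0, 0]

```text
clock: 21.68
position: [594.9, 11.5, 84.8]
orientation: [179.6, -30.2, 0.3]
ft_force: [0.3, -0.2, -3.5]
grip_width: 0.735
grasp_force: 34.9
```

```bash
python3 - <<'E'
from h import *
from station import bot
p,R,s=cur(); print(p,s["orientation"],s["joint_pos"].round(1),s["ft_force"])
c=bot.capture("top"); np.savez("t4.npz",**c); c2=bot.capture("scene")
a=cv2.resize(c["color"][110:240,180:360,::-1],(540,390)); b=cv2.resize(c2["color"][120:250,140:320,::-1],(540,390))
cv2.imwrite("pics/t4.png",cv2.resize(np.vstack([a,b]),(415,600)))
w=cloud(c); hsv=cv2.cvtColor(c["color"],cv2.COLOR_RGB2HSV)
m=(hsv[...,0]>85)&(hsv[...,0]<102)&(hsv[...,1]>110); m[:,:150]=0;m[:,350:]=0;m[:130]=0;m[250:]=0
P=w[m]; print(m.sum(),np.nanpercentile(P,[5,50,95],axis=0).round(1).tolist(), rect(P))
E
```

```text
[594.86640955  11.49240795  84.81261957] [179.58200861 -30.18033025   0.28942589] [ -75.8   -4.7   70.1  129.1   17.9   23.3 -109.1] [ 0.34999512 -0.19007533 -3.50195298]
161 [[579.4, -16.1, 125.4], [598.8, 10.7, 127.9], [606.1, 37.2, 130.4]] [591.5   9.4  60.9  30.   88.7]
```

View pics/t4.png

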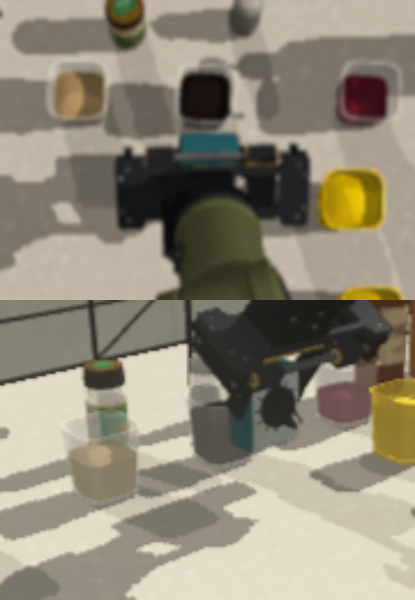

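The timer is held upright, dial to the front, at top-crop (208,145) directly before the black tub at (205,95). Its back edge is about 24 mm short of the tub.

Emit:
play_rows:
  increments: [0, 7, 0, 4, 0, 0, 0, 0, 7, 0, 4, 0, 0, 0, 0, -5, 0, 8, 0, 0, 0, 0, 0, 0, 0, 0, 0, 0]

```text
clock: 22.28
position: [609.3, 10.9, 74.2]
orientation: [179.7, -30.1, 0.1]
ft_force: [0.3, 0.0, -3.7]
grip_width: 0.734
grasp_force: 34.9
```

```bash
python3 - <<'E'
from h import *
p,R,s=cur(); print(p,s["orientation"],s["joint_pos"].round(2),s["ft_force"])
E
```

```text
[609.27296644  10.91542921  74.17819409] [ 1.79711522e+02 -3.00672300e+01  1.25841968e-01] [-71.53   4.28  69.03 127.66  -5.5   20.85 -88.96] [ 0.27745206  0.02195305 -3.68768951]
```

Emit:
play_rows:
  increments: [0, -3, 0, 6, 0, 0, 0, 0, -4, 0, 6, 0, 0, 0, 0, -3, 0, 6, 0, 0, 0, 0, -4, 0, 6, 0, 0, 0, 0, 0, 0, 0, 0, 0, 0, 0, 0, 0, 0, 0, 0, 0]

```text
clock: 23.02
position: [610.6, 10.6, 47.9]
orientation: [179.8, -30.2, 0.1]
ft_force: [0.0, -0.4, -3.8]
grip_width: 0.732
grasp_force: 34.9
```

```bash
python3 - <<'E'
from h import *
from station import bot
p,R,s=cur(); print(p,s["orientation"],s["joint_pos"].round(2),s["ft_force"])
c=bot.capture("top"); w=cloud(c); hsv=cv2.cvtColor(c["color"],cv2.COLOR_RGB2HSV)
m=(hsv[...,0]>85)&(hsv[...,0]<102)&(hsv[...,1]>110); m[:,:150]=0;m[:,350:]=0;m[:130]=0;m[250:]=0
P=w[m]; print(m.sum(),np.nanpercentile(P,[5,50,95],axis=0).round(1).tolist(), rect(P[np.isfinite(P[:,0])]))
E
```

```text
[610.55285987  10.6013287   47.87690523] [ 1.79794636e+02 -3.02447605e+01  5.01005507e-02] [-61.79   8.86  60.08 128.54 -18.38  17.49 -77.98] [ 0.0484767  -0.4233481  -3.80917353]
166 [[595.5, -16.6, 88.7], [615.1, 10.8, 91.0], [624.1, 36.2, 93.7]] [608.6   9.8  58.3  31.4  88.8]
```

Emit:
play_rows:
  increments: [0, -2, 0, 4, 0, 0, 0, 0, 0, 0, 0, 0, 0, 0]

```text
clock: 23.32
position: [610.2, 10.5, 42.4]
orientation: [179.8, -30.2, 0.0]
ft_force: [-0.3, 0.9, -4.6]
grip_width: 0.731
grasp_force: 34.9
```

Emit:
play_rows:
  increments: [0, -1, 0, 2, 0, 0, 0, 0, 0, 0, 0, 0, 0, 0]

```text
clock: 23.58
position: [611.5, 10.5, 41.2]
orientation: [179.8, -30.3, 0.0]
ft_force: [0.2, 0.7, -0.8]
grip_width: 0.733
grasp_force: 35.0
```

Emit:
play_rows:
  increments: [0, -1, 0, 1, 0, 0, 0, 0, 0, 0, 0, 0, 0, 0]

```text
clock: 23.82
position: [611.9, 10.5, 41.1]
orientation: [179.9, -30.4, -0.0]
ft_force: [-14.6, -0.5, 20.3]
grip_width: 0.731
grasp_force: 35.0
```

Emit:
play_rows:
  increments: [0, 1, 0, -1, 0, 0, 0, 0, 0, 0, 0, 0, 0, 0]

```text
clock: 24.08
position: [611.3, 10.3, 41.1]
orientation: [179.8, -30.3, 0.0]
ft_force: [-5.9, -0.2, 7.1]
grip_width: 0.734
grasp_force: 35.0
```

```bash
python3 - <<'E'
from h import *
p,R,s=cur(); print(p,s["orientation"],s["ft_force"],s["joint_pos"].round(1))
E
```

```text
[611.26393969  10.32493572  41.14799153] [ 1.79788472e+02 -3.02706692e+01  1.13015126e-02] [-5.88774728 -0.17657041  7.1273034 ] [-59.3   9.8  57.7 128.7 -21.1  16.7 -75.7]
```

Emit:
play_rows:
  increments: [0.85, 0, 0, 0, 0, 0, 0, 1, 0, 0, 0, 0, 0, 0, 1, 0, 0, 0, 0, 0, 0, 1, 0, 0, 0, 0, 0, 0, 1, 0, 0, -8, 0, 0, 0, 1, 0, 0, -15, 0, 0, 0, 1, 0, 0, -20, 0, 0, 0, 1, 0, 0, -20, 0, 0, 0]

```text
clock: 25.08
position: [580.3, 12.6, 86.0]
orientation: [179.9, -29.7, 0.2]
ft_force: [-0.7, 0.8, -1.2]
grip_width: 0.999
grasp_force: 0.0
```

Emit:
play_rows:
  increments: [1, 0, 0, -25, 0, 0, 0, 1, 0, 0, -25, 0, 0, 0, 1, -20, 0, -20, 0, 0, 0, 1, -30, 0, -10, 0, 0, 0, 1, -30, 0, -10, 0, 0, 0, 1, -30, 0, -10, 0, 0, 0, 1, 0, 0, 0, 0, 0, 0]

```text
clock: 25.95
position: [499.5, 10.8, 133.0]
orientation: [-179.4, -30.2, -0.2]
ft_force: [0.5, -1.3, -1.0]
grip_width: 0.997
grasp_force: 0.0
```

```bash
python3 - <<'E'
from h import *
from station import bot
p,R,s=cur(); print(p,s["orientation"],s["ft_force"],s["joint_pos"].round(1),s["clock"])
c=bot.capture("top"); w=cloud(c); hsv=cv2.cvtColor(c["color"],cv2.COLOR_RGB2HSV)
m=(hsv[...,0]>85)&(hsv[...,0]<102)&(hsv[...,1]>110); m[:,:150]=0;m[:,350:]=0;m[:130]=0;m[250:]=0
P=w[m]; print(m.sum(),np.nanpercentile(P,[5,50,95],axis=0).round(1).tolist(), rect(P[np.isfinite(P[:,0])]))
for nm,(u,v) in dict(oats=(214,150),pearls=(269,151),berr=(339,151)).items():
    q=w[v-20:v+16,u-20:u+20].reshape(-1,3); q=q[(q[:,2]>68)&(q[:,2]<80)]; print(nm,len(q),rect(q))
c2=bot.capture("wrist"); c3=bot.capture("scene")
np.savez("w5.npz",**c2)
a=cv2.resize(c2["color"][:,:,::-1],(400,300)); b=cv2.resize(c3["color"][130:230,160:293,::-1],(400,300))
a2=cv2.resize(c["color"][120:220,200:333,::-1],(400,300))
cv2.imwrite("pics/f5.png",np.vstack([np.hstack([a,b]),np.hstack([a2,a2*0])]))
E
```

```text
[499.45641873  10.75229794 133.0297825 ] [-179.40531834  -30.16174142   -0.22112834] [ 0.45706939 -1.25796141 -0.98423195] [  -8.6  -17.3    2.   135.7    6.4   31.7 -101.1] 25.95
293 [[594.2, -16.9, 81.7], [609.1, 10.5, 84.4], [624.5, 36.1, 87.4]] [609.8   9.5  58.6  32.2  88.8]
oats 143 [673.6 153.8  68.1  67.6  88.3]
pearls 131 [665.6   8.9  67.5  68.   88.5]
berr 140 [ 665.1 -175.7   68.9   69.1   84.9]
```

View pics/f5.png

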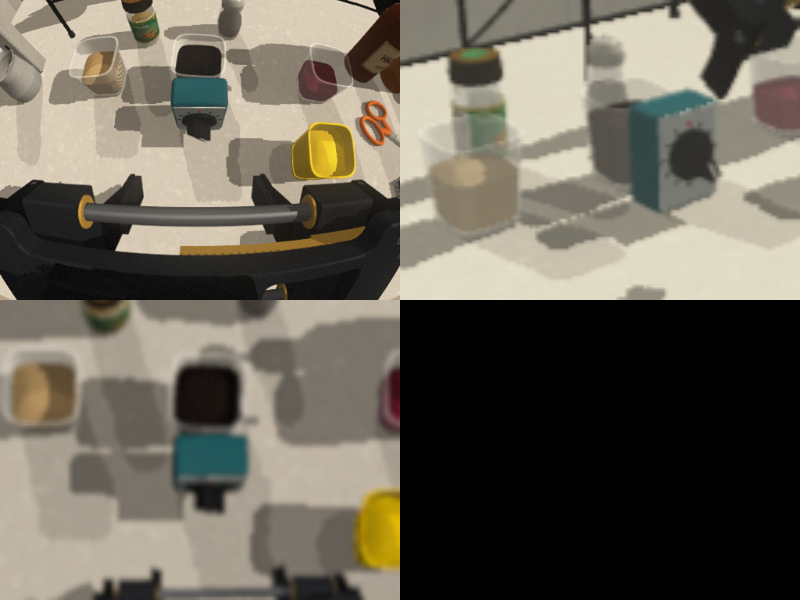

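The timer stands upright (top at z 84.5), square and about 6 mm in front of the pearls tub, and no tub has shifted. I'll ease joint 2 off its limit, then hand in.

Emit:
play_rows:
  increments: [1, 12, 0, -8, 0, 0, 0, 1, 12, 0, -8, 0, -0.08, 0, 1, 12, 0, -8, 0, -0.08, 0, 1, 0, 0, 0, 0, 0, 0, 1, 0, 0, 0, 0, 0, 0]

```text
clock: 26.72
position: [519.6, 14.7, 171.3]
orientation: [-179.4, -21.0, 0.3]
ft_force: [-0.9, -1.2, 0.1]
grip_width: 0.999
grasp_force: 0.0
```

```bash
python3 - <<'E'
from h import *
from station import bot
p,R,s=cur(); print(p,s["joint_pos"].round(1),s["ft_force"],s["clock"])
print(bot.close_job())
E
```

```text
[519.59030285  14.67913015 171.3306205 ] [ -9.3 -11.1   3.6 123.2   2.7  46.9 -96.8] [-0.88031066 -1.24866787  0.14234459] 26.725
the job is handed in; nothing more can be done
None
```

The timer read 25 minutes before I lifted it and now stands upright, dial to the front, about 6 mm before the dark pearls tub; the tubs did not move, and the job was handed in at 26.7 s, though joint 2 briefly read its -17.3° limit on the last retreat.

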